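# Find the channel key left latched and release it

## Task

One of the four blue keys on the white control box has been left latched down. With the fingertips tap all four keys lightly, one after another from left to right, to feel which one it is without pushing any free key down or releasing the latched one yet; then press the latched key so that it springs back up level with the others. Pick nothing up, leave the things round the box where they are, and finish clear of everything.

Things in the scene. Friction and masses are not known exactly. Their poses are not given: they have to be found in the camera images.
- control_box: White four-channel control box with a grey top plate, 110 mm deep (x), 240 mm wide (y), 60 mm high, fixed to the table. Origin: centre of its underside; z up, y along the row of keys to the left, x away from the robot. The keys stand in one row, 52 mm apart, at x = -8 mm, y = +78, +26, -26, -78 mm in its frame. Any one of the four may be the latched one.
- key_1: The first (leftmost) key from the left as the robot sees the row. Origin: centre of its top face, moving with the key. Blue square cap, 28 x 28 mm, sliding straight down; all four keys are the same. When free its top is 18 mm proud of the box's top plate, 78 mm above the table.
- key_2: The second key from the left as the robot sees the row. Origin: centre of its top face, moving with the key. Free keys are springy: they give from about 1.5 N, then 0.6 N more per mm. A free key pushed down 7.5 mm or more is switched on by mistake: the run fails.
- key_3: The third key from the left as the robot sees the row. Origin: centre of its top face, moving with the key. The one latched key stands 6.5 mm lower than the free ones (top 71.5 mm above the table) and feels solid up to about 5 N.
- key_4: The fourth (rightmost) key from the left as the robot sees the row. Origin: centre of its top face, moving with the key. The latched key, pressed about 3 mm farther down (about 7 N), is unlatched; when the finger leaves it rises level with the others and stays up. Bottom stop: 12 mm below the free height, at about 8.7 N.
- sample_cup: Bystander: specimen cup with red screw lid, 51 mm across, 64 mm high, loose, standing left of the box. Origin: centre of its underside.
- dropper_bottle: Bystander: small brown dropper bottle with black teat, 27 mm across, 98 mm high, loose, standing right of the box. Origin: centre of its underside.
- marker: Bystander: white marker with black cap, 129 mm long, 16 mm thick, loose, lying on the table in front of the box. Origin: centre of its underside.

How it is judged:
On the way, in this order (a step that is already met when the one before it is completed fails the run):
1. the first (leftmost) key has been tapped with the fingers (contact force between the fingers and key_1 above 0.3 N).
2. the second key has been tapped with the fingers (contact force between the fingers and key_2 above 0.3 N).
3. the third key has been tapped with the fingers (contact force between the fingers and key_3 above 0.3 N).
4. the fourth (rightmost) key has been tapped with the fingers (contact force between the fingers and key_4 above 0.3 N).
5. the key that was latched has risen level with the others (((z of key_1 in the frame of control_box above 0.0765 m and distance of key_1 from where it was at the start of the episode above 0.0035 m) or (z of key_2 in the frame of control_box above 0.0765 m and distance of key_2 from where it was at the start of the episode above 0.0035 m) or (z of key_3 in the frame of control_box above 0.0765 m and distance of key_3 from where it was at the start of the episode above 0.0035 m) or (z of key_4 in the frame of control_box above 0.0765 m and distance of key_4 from where it was at the start of the episode above 0.0035 m))), for 0.2 s.
At the end, for the whole second after the job is handed in: All four keys stand up, each within 1.5 mm of the free height (78 mm above the table), and the cup, the dropper bottle and the marker are where they were (within 20 mm, the cup and the bottle upright within 20 degrees) (z of each of key_1, key_2, key_3, key_4 in the frame of control_box above 0.0765 m and not (distance of any of sample_cup, dropper_bottle, marker from where it was at the start of the episode above 0.02 m or angle between any of sample_cup, dropper_bottle's own z axis and vertical above 0.35 rad)); the robot touches nothing.
It fails at once if the first (leftmost) key, though free, was pushed down 7.5 mm or more (z of key_1 in the frame of control_box below 0.0705 m and distance of key_1 from where it was at the start of the episode above 0.0075 m).
It fails at once if the second key, though free, was pushed down 7.5 mm or more (z of key_2 in the frame of control_box below 0.0705 m and distance of key_2 from where it was at the start of the episode above 0.0075 m).
It fails at once if the third key, though free, was pushed down 7.5 mm or more (z of key_3 in the frame of control_box below 0.0705 m and distance of key_3 from where it was at the start of the episode above 0.0075 m).
It fails at once if the fourth (rightmost) key, though free, was pushed down 7.5 mm or more (z of key_4 in the frame of control_box below 0.0705 m and distance of key_4 from where it was at the start of the episode above 0.0075 m).
It fails at once if the cup, the dropper bottle or the marker was lifted, shifted by more than 20 mm or tipped (distance of any of sample_cup, dropper_bottle, marker from where it was at the start of the episode above 0.02 m or angle between any of sample_cup, dropper_bottle's own z axis and vertical above 0.35 rad).
It also fails if it takes over 51 s, if anything falls off the work surface, if the arm or the gripper's body presses on something with over 40 N, if the wrist force passes 120 N, or if a joint passes its speed limit or range.

## Robot

A 7-joint arm with a two-finger parallel gripper is mounted at the origin on a cart in front of the work surface, level with it; the furniture and walls round the work are solid. World frame = base frame: x ahead of the robot, y to its left, z up, the work surface at z = 0. Lengths are in m, angles in rad, forces in N, time in s.
With the tool pointing down it reaches from about 0.4 to 0.875 m from the base axis. Payload 19.3 kg.
Tool frame: the origin (TCP) lies at the very end of the fingers, on their centre line; the grasp point (between the pads) lies 19 mm behind it; z points along the fingers, y is the line along which they close (so a half turn about z gives the same grasp; the last joint's range is limited). The gripper opens to 85 mm and grips with 20 to 120 N. Pads are 22 mm wide; open, the fingers measure 114 mm over their backs; the gripper's body (76 mm by 85 mm) begins 54 mm behind the grasp point. The pads swing forward as they close: fully open they stand 13 mm farther back than shut.
Start: joints at [-1.284, 0.521, -0.036, 1.599, 0.021, 1.021, -0.113], TCP at [0.218, 0.586, 0.231] pointing down, gripper open.
Joint ranges: [-2.91, 2.91], [-0.3, 2.13], [-1.5, 1.42], [0.17, 2.43], [-1.26, 4.41], [0.16, 1.93], [-2.52, 2.52]. Speed limits (rad/s): [1.89, 1.89, 2.39, 2.39, 3.01, 3.01, 3.01].

## Interface

Orientations are given as [roll, pitch, yaw] about the fixed x, y, z axes, in that order (R = Rz(yaw) Ry(pitch) Rx(roll)).
In Python, from bench import robot gives the robot as it stands. The module is installed in compiled form; this text tells all that it offers.
- The arm moves only by the tool apply_moves, never from a script. Its arguments are lists of equal length, an entry for each row: "linear": the shift along the tool's x, y, z in mm, a list of three; "twist": the turn about the tool's z in degrees. A call has exactly 10 rows; each row is the pose to reach, as a shift and turn from the pose commanded when the call began, along the tool's axes at that moment; what a row does not reach only later rows make up. A row lasts 1/8 s, in which the tool goes at most 62.5 mm and 10.7 degrees, less where a joint would pass 70% of its speed; a pose out of reach is approached as far as the arm can. A call with a gripper value outside its range is refused whole. "claw" is the finger opening in mm, from 0 to 85.4, set as the call begins (left out, the last holds). The fingers move at their own pace and stop on an object; the grip force is fixed at half the most. Time passes only in rows, so rows that repeat a pose let the fingers close, or fill a call up. It gives the time, the measured TCP pose, the force, the opening and the grip force at its end, in the units of the state.
- robot.state(): the state, without advancing time (a new reading comes with each control period).
- robot.read_camera(name): name is "side" or "top" or "wrist"; returns the picture (420x560x3 uint8, red, green, blue); there is no depth.
- robot.camera_model(name): a dict with "camera_matrix" (3x3 intrinsics, pixels), "world_from_camera" (4x4, takes a point from camera to world coordinates); the wrist camera has in their place "tool_from_camera" (4x4, takes a point from camera to tool coordinates, whose origin is the TCP and whose axes are the flange's). Camera axes: x right, y up, looking along -z (the intrinsics and any distortion apply to the point x, -y, -z); pixel columns grow to the right and rows downward; lengths in m; the calibration is good to about 2 mm. A picture is of the moment at which its call begins: read the wrist's pose just before it. camera_model takes no time and is no camera call.
- robot.job_done(): hands the job in; it is judged then, once.
Trained networks look in the newest picture that a camera, given by its name, has taken for a name from the list of things; names that differ only in an ending like _2 or _b are one class to them, and where a whole thing is asked for, a point or a joint stands for the part that bears it (a point fixed in the world has none). Each returns a list of dicts, best first, with "confidence" (0 to 1); they miss things now and then, are a little off and sometimes report something else, mostly with a low value. They report only what shows in the picture. A call takes as long as a camera call.
- robot.silhouettes(camera, target): "mask" (420x560 bool, what is visible of it) and "extent" ([centre column, centre row, width, height] in pixels, round what is visible of it).
- robot.spot_point(camera, target): "xy" ([column, row] in pixels: a listed point, or the origin of a listed thing).
The state is a dict: "time_s": time; "qpos": joint angles; "joint_velocities": joint speeds; "tau": joint torques, N m; "tcp_pos": TCP position; "ee_rot": TCP orientation; "ft_force": force on the tool from outside, world axes, zero at the start; "ft_torque": the same for the moment, N m; "gripper_width": finger opening in m; "gripper_force": force on a finger pad.
Only numpy, scipy, OpenCV 4.12 (cv2) and the standard library are available. Lean on these libraries where they do the work, as an engineer would, in place of code of your own. Each camera call takes 0.05 s, during which the arm holds its last target. There are 200 camera calls.

## Working session

There is one attempt and no reset: what is moved stays moved. The work goes in short steps, Python scripts to look and compute and a tool call to move; the robot and the scene stay as the last step left them, time stands still between calls to the robot, and variables do not carry over. Pictures are saved under pics/ and viewed, at most 10 in all, crops included, and the job is handed in when it is done.

Besides the shell and the picture viewer there is one more tool, called after ">>>" as name(argument=value, ...), one argument or row to a line, values as JSON. apply_moves: Moves the arm, as the interface text tells. Its arguments: {"type":"object","properties":{"linear":{"type":"array","items":{"type":"array","items":{"type":"number"}}},"twist":{"type":"array","items":{"type":"number"}},"claw":{"type":"number"}},"required":["linear","twist"]}

```bash
mkdir -p pics; cat > h.py <<'E'
import numpy as np, cv2
from bench import robot
from scipy.spatial.transform import Rotation as R
def cam(n):
    m=robot.camera_model(n); K=np.array(m["camera_matrix"])
    if n=="wrist":
        s=robot.state(); T=np.eye(4); T[:3,:3]=R.from_euler('xyz',s["ee_rot"]).as_matrix(); T[:3,3]=s["tcp_pos"]
        W=T@np.array(m["tool_from_camera"])
    else: W=np.array(m["world_from_camera"])
    return K,W,m
def ray(n,px,z):
    K,W,m=cam(n); d=np.linalg.inv(K)@[px[0],px[1],1]; d=W[:3,:3]@(d*[1,-1,-1]); o=W[:3,3]
    return o+d*(z-o[2])/d[2]
def proj(n,p):
    K,W,m=cam(n); c=(np.linalg.inv(W)@np.r_[p,1])[:3]*[1,-1,-1]; q=K@c; return q[:2]/q[2]
E
python3 - <<'E'
from h import *
s=robot.state(); print({k:np.round(v,3).tolist() for k,v in s.items()})
ims=[]
for n in ("top","side"):
    im=robot.read_camera(n); cv2.imwrite(f"pics/{n}0.png",im[:,:,::-1])
    print(n,[k for k in robot.camera_model(n)],np.round(cam(n)[1],3).tolist())
    for t,z in (("key_1",.078),("control_box",0),("sample_cup",0),("dropper_bottle",0),("marker",0)):
        print(n,t,[(round(d["confidence"],2),np.round(d["xy"],1).tolist(),np.round(ray(n,d["xy"],z),3).tolist()) for d in robot.spot_point(n,t)])
print(robot.camera_model("wrist"))
E
```

```text
{'time_s': 0.0, 'qpos': [-1.284, 0.522, -0.036, 1.6, 0.021, 1.021, -0.113], 'joint_velocities': [-0.001, -0.001, -0.0, 0.0, -0.001, 0.0, -0.001], 'tau': [-0.003, -92.708, 1.979, -36.993, 0.018, 0.008, -0.0], 'tcp_pos': [0.218, 0.585, 0.231], 'ee_rot': [-3.14, 0.0, 2.785], 'ft_force': [0.266, 0.478, -0.253], 'ft_torque': [-0.009, -0.077, 0.036], 'gripper_force': 0.0, 'gripper_width': 0.086}
top ['camera_matrix', 'world_from_camera'] [[0.013, 0.989, -0.15, 0.385], [-1.0, 0.008, -0.028, 0.024], [-0.027, 0.15, 0.988, 0.905], [0.0, 0.0, 0.0, 1.0]]
top key_1 [(0.64, [297.6, 217.3], [0.49, 0.017, 0.078]), (0.6, [243.2, 212.3], [0.5, 0.128, 0.078]), (0.59, [222.1, 206.4], [0.511, 0.172, 0.078]), (0.49, [270.1, 217.1], [0.49, 0.073, 0.078])]
top control_box [(0.67, [261.4, 214.1], [0.507, 0.097, 0.0])]
top sample_cup [(0.89, [185.0, 206.1], [0.523, 0.27, 0.0])]
top dropper_bottle [(0.6, [339.9, 230.5], [0.472, -0.077, 0.0])]
top marker [(0.7, [230.6, 248.5], [0.43, 0.164, 0.0])]
side ['camera_matrix', 'world_from_camera'] [[0.986, 0.066, -0.156, 0.345], [-0.167, 0.519, -0.838, -0.68], [0.025,
[... 375 characters left out ...]
 [0.437, 0.165, 0.0])]
side sample_cup [(0.72, [277.0, 191.0], [0.517, 0.25, 0.0])]
side dropper_bottle [(0.73, [281.5, 264.7], [0.472, -0.068, 0.0])]
side marker []
{'camera_matrix': array([[350.37152277,   0.        , 278.61605303],
       [  0.        , 350.37152277, 202.40852013],
       [  0.        ,   0.        ,   1.        ]]), 'tool_from_camera': array([[-4.82300660e-04,  9.59690804e-01,  2.81057518e-01,
         7.25258444e-02],
       [ 9.99999874e-01,  5.02333505e-04,  7.67650297e-07,
        -6.70174984e-04],
       [-1.40447901e-04,  2.81057483e-01, -9.59690925e-01,
        -1.42817553e-01],
       [ 0.00000000e+00,  0.00000000e+00,  0.00000000e+00,
         1.00000000e+00]])}
```

View pics/top0.png

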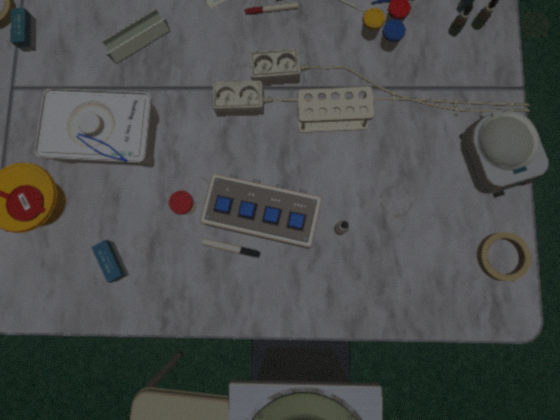

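View pics/side0.png

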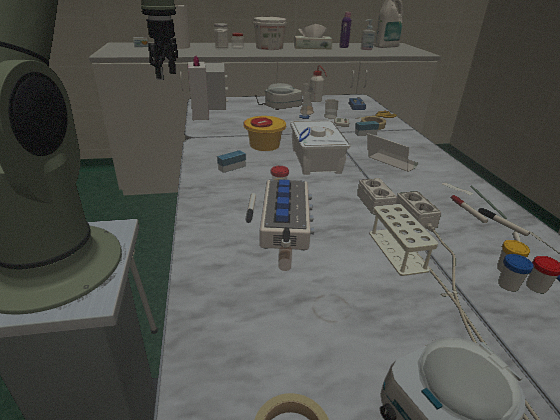

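The top view shows the four blue keys at about (223,204), (247,210), (272,215), (297,221). The cup lid is at (181,202), the bottle at (342,227), and the marker runs from (203,242) to (260,254). Next I'll get the key centres from colour.

```bash
cat >> h.py <<'E'
def blobs(n,im,z=.078,amin=60):
    hsv=cv2.cvtColor(im,cv2.COLOR_RGB2HSV); m=cv2.inRange(hsv,(105,130,40),(128,255,255))
    k,_,st,c=cv2.connectedComponentsWithStats(m)
    r=[(c[i],st[i],ray(n,c[i],z)) for i in range(1,k) if st[i,4]>amin]
    return r
def totool(dw):
    s=robot.state(); return R.from_euler('xyz',s["ee_rot"]).inv().apply(dw)
E
python3 - <<'E'
from h import *
im=robot.read_camera("top")
P=[]
for c,s,p in blobs("top",im):
    if 200<c[0]<310 and 190<c[1]<240: P.append(p); print(c.round(1),s.tolist(),p.round(4))
P=np.array(sorted(P,key=lambda p:-p[1])); print(np.linalg.norm(np.diff(P,axis=0),axis=1))
d=P[0]-P[-1]; yaw=np.degrees(np.arctan2(-d[0],d[1])); print("box yaw",yaw)
s=robot.state(); print("tool yaw",np.degrees(s["ee_rot"][2]))
tgt=P.mean(0)+[0,0,.12]; print(tgt, totool(tgt-s["tcp_pos"])*1000)
E
```

```text
[222.7 204. ] [215, 197, 16, 15, 177] [0.5165 0.171  0.078 ]
[246.5 209. ] [239, 202, 16, 15, 180] [0.5065 0.1218 0.078 ]
[271.3 214.5] [264, 207, 16, 16, 184] [0.4956 0.071  0.078 ]
[295.9 220.1] [289, 213, 15, 15, 179] [0.4847 0.0208 0.078 ]
[0.05016079 0.05202966 0.0513666 ]
box yaw -11.975162309866626
tool yaw 159.559203865265
[0.50082855 0.09614679 0.198     ] [-435.67402938 -359.98916001   33.30337174]
```

>>> apply_moves(
  linear=[
    [-48,-40,3],
    [-97,-80,6],
    [-145,-120,10],
    [-194,-160,14],
    [-242,-200,18],
    [-291,-240,22],
    [-339,-280,26],
    [-388,-320,30],
    [-436,-360,33],
    [-436,-360,33],
  ],
  twist=[-1,-2,-3,-4,-5,-6,-7,-8,-8.4,-8.4],
  claw=0,
)

```text
time_s: 1.9
tcp_pos: [0.5026, 0.0915, 0.1982]
ee_rot: [-3.14, 0.001, 2.925]
ft_force: [-0.5, 0.6, -0.1]
gripper_width: 0.0001
gripper_force: 0.0
```

```bash
python3 - <<'E'
from h import *
s=robot.state(); print(s["time_s"],s["tcp_pos"],np.degrees(s["ee_rot"]),s["joint_velocities"].max() if hasattr(s["joint_velocities"],'max') else '',s["gripper_width"],s["ft_force"])
im=robot.read_camera("wrist"); cv2.imwrite("pics/w1.png",im[:,:,::-1])
P=[]
for c,st,p in blobs("wrist",im,amin=200): print(c.round(1),st.tolist(),p.round(4))
E
```

```text
1.9 [0.50263069 0.09151    0.19818824] [-1.79932148e+02  4.61689740e-02  1.67587598e+02] 0.005445030857837804 7.617283213306585e-05 [-0.52882652  0.60681388 -0.14594708]
[188.4 191. ] [169, 173, 40, 37, 1375] [0.4823 0.0257 0.078 ]
[253.1 191.1] [235, 173, 37, 37, 1327] [0.493  0.0747 0.078 ]
[318.8 190.7] [301, 172, 37, 38, 1357] [0.5036 0.1245 0.078 ]
[382.2 189.5] [363, 172, 40, 36, 1322] [0.5131 0.1726 0.078 ]
```

View pics/w1.png

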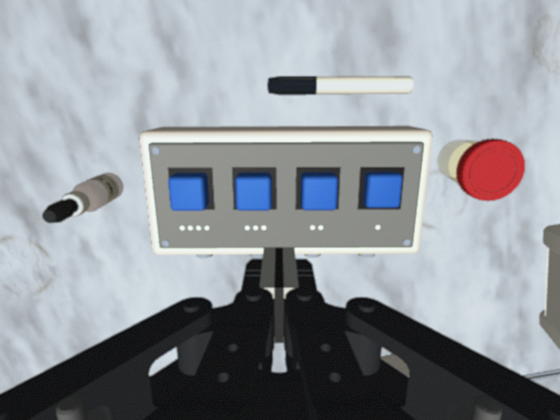

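The wrist view (robot side at the top) shows the keys at (384,190), (320,191), (253,191) and (188,192), with one dot marking key 1 on the right. This agrees with the top view to about 3 mm. I'll go above key 1.

>>> apply_moves(
  linear=[
    [1,16,10],
    [2,32,30],
    [3,48,50],
    [4,64,70],
    [5,78,90],
    [5,81,104],
    [5,81,108],
    [5,81,108],
    [5,81,108],
    [5,81,108],
  ],
  twist=[0,0,0,0,0,0,0,0,0,0],
)

```text
time_s: 3.2
tcp_pos: [0.5134, 0.1761, 0.0908]
ee_rot: [3.141, 0.001, 2.931]
ft_force: [-0.3, 0.1, 0.0]
gripper_width: 0.0001
gripper_force: 0.0
```

```bash
python3 - <<'E'
from h import *
s=robot.state(); print(s["time_s"],s["tcp_pos"],np.degrees(s["ee_rot"]),s["ft_force"])
K=np.array([[.5148,.1718],[.505,.123],[.4943,.0728],[.4835,.0232]])
for k in K: print((totool(np.r_[k,.09]-s["tcp_pos"])*1000).round(1))
E
```

```text
3.2 [0.51337314 0.17610647 0.09080277] [1.79973723e+02 3.67350755e-02 1.67928210e+02] [-0.28660793  0.08775574  0.01894528]
[-2.3 -3.9  0.8]
[ -2.9 -53.7   0.8]
[  -3.  -105.     0.8]
[  -2.8 -155.8    0.7]
```

```bash
python3 - <<'E'
from h import *
s=robot.state(); im=robot.read_camera("wrist"); cv2.imwrite("pics/w2.png",im[:,:,::-1])
for c,st,p in blobs("wrist",im,amin=200): print(c.round(1),st.tolist(),p.round(4))
s=robot.state(); print(s["tcp_pos"])
E
```

```text
[  5.4 256.1] [0, 227, 16, 54, 572] [0.4855 0.0463 0.078 ]
[ 72.5 256.8] [34, 226, 77, 62, 4091] [0.4927 0.0779 0.078 ]
[174.1 256.9] [142, 227, 65, 61, 3602] [0.5031 0.126  0.078 ]
[275.4 240.5] [249, 227, 55, 34, 1406] [0.505  0.1758 0.078 ]
[0.51333482 0.17612634 0.09072647]
```

View pics/w2.png

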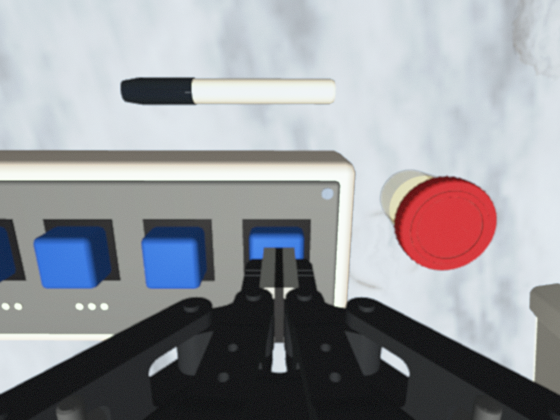

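Key 1 is centred near column 276 under the finger tip, at column 279. The alignment is good to 2–3 mm, so I'll tap it gently to about 2.8 mm below free height.

>>> apply_moves(
  linear=[
    [-1,-2,4],
    [-1,-2,8],
    [-1,-2,11],
    [-1,-2,12.5],
    [-1,-2,13.5],
    [-1,-2,14.5],
    [-1,-2,15.5],
    [-1,-2,15.5],
    [-1,-2,15.5],
    [-1,-2,15.5],
  ],
  twist=[0,0,0,0,0,0,0,0,0,0],
)

```text
time_s: 4.5
tcp_pos: [0.5137, 0.1741, 0.0748]
ee_rot: [3.142, 0.0, 2.931]
ft_force: [-0.5, -0.5, 0.3]
gripper_width: 0.0
gripper_force: 0.0
```

>>> apply_moves(
  linear=[
    [0,0,0.5],
    [0,0,1],
    [0,0,1.5],
    [0,0,2],
    [0,0,2.3],
    [0,0,2.6],
    [0,0,2.9],
    [0,0,3.2],
    [0,0,3.2],
    [0,0,3.2],
  ],
  twist=[0,0,0,0,0,0,0,0,0,0],
)

```text
time_s: 5.75
tcp_pos: [0.5137, 0.1741, 0.0717]
ee_rot: [3.142, 0.0, 2.931]
ft_force: [1.0, -0.4, 3.3]
gripper_width: 0.0002
gripper_force: 1.3
```

Key 1 gave nothing at 74.8 mm but felt solid (3.3 N) at 71.7 mm, so key 1 is the latched one. I'll tap the others before pressing it.

>>> apply_moves(
  linear=[
    [0,0,-8],
    [0,0,-18],
    [0,-18,-20],
    [0,-36,-20],
    [0,-52,-20],
    [0,-52,-18],
    [0,-52,-11],
    [0,-52,-7],
    [0,-52,-4.5],
    [0,-52,-4],
  ],
  twist=[0,0,0,0,0,0,0,0,0,0],
)

```text
time_s: 7.0
tcp_pos: [0.5027, 0.1237, 0.0754]
ee_rot: [3.141, -0.0, 2.932]
ft_force: [-0.4, 1.6, 2.7]
gripper_width: -0.0001
gripper_force: 1.4
```

Key 2 gives 2.7 N at 75.4 mm, so it is free and tapped. Next is key 3.

>>> apply_moves(
  linear=[
    [0,0,-7],
    [0,0,-14],
    [0,-18,-16],
    [0,-36,-16],
    [0,-52,-16],
    [0,-52,-14],
    [0,-52,-7],
    [0,-52,-3],
    [0,-52,-0.5],
    [0,-52,0],
  ],
  twist=[0,0,0,0,0,0,0,0,0,0],
)

```text
time_s: 8.25
tcp_pos: [0.4919, 0.0728, 0.0754]
ee_rot: [3.142, -0.0, 2.932]
ft_force: [-1.8, 1.6, 4.2]
gripper_width: 0.0002
gripper_force: 1.4
```

>>> apply_moves(
  linear=[
    [0,0,-7],
    [0,0,-14],
    [0,-18,-16],
    [0,-36,-16],
    [0,-51,-16],
    [0,-51,-14],
    [0,-51,-7],
    [0,-51,-3],
    [0,-51,-0.5],
    [0,-51,0],
  ],
  twist=[0,0,0,0,0,0,0,0,0,0],
)

```text
time_s: 9.5
tcp_pos: [0.4812, 0.0229, 0.0754]
ee_rot: [3.142, -0.0, 2.932]
ft_force: [-0.9, 2.8, 3.1]
gripper_width: -0.0001
gripper_force: 1.4
```

All four keys are tapped. Now back above key 1 to press it.

>>> apply_moves(
  linear=[
    [0,0,-10],
    [0,0,-20],
    [0,30,-22],
    [0,65,-22],
    [0,100,-22],
    [0,135,-22],
    [0,155,-22],
    [0,155,-22],
    [0,155,-16],
    [0,155,-10],
  ],
  twist=[0,0,0,0,0,0,0,0,0,0],
)

```text
time_s: 10.75
tcp_pos: [0.5136, 0.1728, 0.0852]
ee_rot: [-3.141, -0.0, 2.93]
ft_force: [0.5, 0.3, 0.8]
gripper_width: -0.0003
gripper_force: 0.0
```

>>> apply_moves(
  linear=[
    [0,0,6],
    [0,0,12],
    [0,0,15],
    [0,0,17],
    [0,0,18],
    [0,0,18.5],
    [0,0,18.5],
    [0,0,10],
    [0,0,-5],
    [0,0,-20],
  ],
  twist=[0,0,0,0,0,0,0,0,0,0],
)

```text
time_s: 12.0
tcp_pos: [0.5138, 0.1742, 0.1067]
ee_rot: [3.141, 0.0, 2.931]
ft_force: [0.6, -0.1, 0.3]
gripper_width: 0.0
gripper_force: 0.0
```

>>> apply_moves(
  linear=[
    [0,0,-20],
    [0,0,-50],
    [0,-30,-80],
    [0,-60,-92],
    [0,-81,-92],
    [0,-81,-92],
    [0,-81,-92],
    [0,-81,-92],
    [0,-81,-92],
    [0,-81,-92],
  ],
  twist=[0,0,0,0,0,0,0,0,0,0],
)

```text
time_s: 13.25
tcp_pos: [0.4968, 0.0951, 0.1975]
ee_rot: [-3.141, -0.0, 2.932]
ft_force: [-0.4, 0.6, 0.7]
gripper_width: -0.0
gripper_force: 0.0
```

```bash
python3 - <<'E'
from h import *
im=robot.read_camera("wrist")
for c,st,p in blobs("wrist",im,amin=200): print(c.round(1),st.tolist(),p.round(4))
a=cv2.imread("pics/w1.png")[120:260,130:440]; b=im[120:260,130:440,::-1]
cv2.imwrite("pics/cmp.png",cv2.resize(np.vstack([a,b]),None,fx=2,fy=2,interpolation=cv2.INTER_CUBIC))
E
```

```text
[185.7 198.9] [166, 180, 40, 38, 1381] [0.4829 0.0236 0.078 ]
[250.1 199.1] [232, 181, 37, 37, 1323] [0.4935 0.0725 0.078 ]
[315.6 199. ] [298, 181, 37, 37, 1327] [0.5041 0.1224 0.078 ]
[379.7 199.3] [360, 181, 41, 38, 1431] [0.5147 0.1711 0.078 ]
```

View pics/cmp.png

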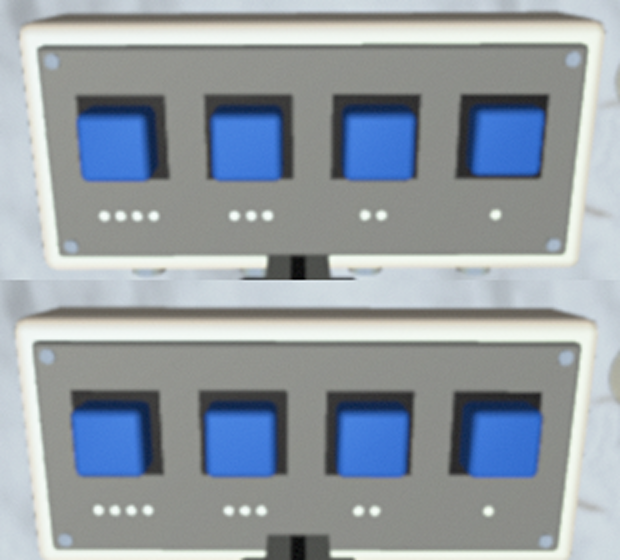

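The comparison shows key 1 (right, one dot) sunk in the upper picture, before the press. In the lower one, after it, it stands level with the other three (row 199, blob width 41 px). The arm is clear at z ≈ 0.198, so I'll hand the job in.

```bash
python3 -c "
from bench import robot
print(robot.job_done())"
```

```text
the job is handed in; nothing more can be done
None
```

Key 1 was the latched key: I tapped all four lightly from left to right, then pressed key 1; the last wrist picture showed it level with the others, and I handed the job in at about 13 s with the arm clear (no verdict came back).

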